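# Load the fragrance vial and hold the doser lever at the third click

## Task

On the laundry table, stand the amber glass vial fully down in the round well of the white fragrance doser and let go of it; it is thin glass, so hold it lightly, set it in gently, and never squeeze it with more than about 20 N. Then, with the fingers, press the doser's orange spring-return lever down past its first two clicks to the third (its pointer level with the orange mark, not on to the bottom stop) and finish while still holding it there. Leave the other things on the table where they are.

Things in the scene. Friction and masses are not known exactly. Their poses are not given: they have to be found in the camera images.
- amber_vial: Amber glass fragrance vial standing upright, to be loaded. Round, 34 mm diameter up to 82 mm high, then a shoulder and a black cap 24 mm in diameter from 88 to 105 mm. About 120 g. Thin glass: breaks if the fingers press with more than 20 N each. Origin at the centre of its underside, z up along the vial.
- green_vial: Green vial of the same size as the amber one, a bystander; origin at the centre of its underside. The three vials swap places from run to run.
- blue_vial: Blue vial of the same size, a bystander; origin at the centre of its underside.
- doser: White doser fixed to the table: base 150 (x) x 230 (y) x 40 mm high; origin at its underside's centre, z up. -x side faces roughly to the robot. Grey well block (80 x 80 mm, top 70 mm above the table) centred at y +65 mm; lever housing (70 x 80 mm, top at 90 mm) at y -65 mm; scale post (12 x 30 mm, top at 155 mm) 50 mm behind (+x of) the lever's axis.
- well_floor (a point): Centre of the flat floor of the well, 40 mm above the table. The well is a round hole 38 mm in diameter and 30 mm deep with a chamfered mouth at 70 mm above the table; the vial stands in it with 2 mm to spare all round and its bottom on this point. Axes as the doser's.
- lever_top (a point): Centre of the flat top of the orange lever's press plate, 44 x 44 mm and 12 mm thick, on a 14 mm steel stem; it moves straight down as the lever is pressed. 150 mm above the table when released, 114 mm at the third click (orange mark on the scale post); black marks at 150, 138 and 126 mm.
- lever (a joint): How far the lever is pressed down, m: 0 released, clicks at 0.012, 0.024, 0.036, bottom stop at 0.046. A spring always pushes it back up, about 5 N at the top rising to 10 N at the third click, with a click ripple of up to 3 N either way (hardest 3 mm past each click, easiest 3 mm before it). It stays at no click by itself.
- candle: Bystander: amber jar with a wooden lid, 80 mm diameter, 85 mm high; origin at the centre of its underside.
- clothes_brush: Bystander: flat cleaning brush with a wooden handle, about 200 mm long, lying on the table along its x axis.
- peg_tin: Bystander: round yellow tin with a white lid, 104 mm diameter, 74 mm high; origin at the centre of its underside.
- soap: Bystander: bar of cream soap, 80 x 55 x 28 mm; origin at the centre of its underside.
Mind the look-alikes: they are no part of the job. There is more than one size of the amber_vial; the one meant has the size given above.

How it is judged:
By the outcome, as a careful person would: the job done as asked, in the order asked, and still so for the second after the job is handed in, while the arm keeps its last pose, push and grip.
It also fails if it takes over 58 s, if anything falls off the work surface, if the arm or the gripper's body presses on something with over 40 N, if the wrist force passes 120 N, or if a joint passes its speed limit or range.

## Robot

A 7-joint arm with a two-finger parallel gripper is mounted at the origin on the work surface. World frame = base frame: x ahead of the robot, y to its left, z up, the work surface at z = 0. Lengths are in m, angles in rad, forces in N, time in s.
With the tool pointing down it reaches from about 0.425 to 0.875 m from the base axis. Payload 9.9 kg.
Tool frame: the origin (TCP) lies on the mounting face of the last link; the fingertips stand 173 mm ahead of it and the grasp point (between the pads) lies 155 mm ahead of it (r.tcp_to_grasp is the distance from the TCP to the grasp point, in m); z points along the fingers, y is the line along which they close (so a half turn about z gives the same grasp; the last joint's range is limited). The gripper opens to 85 mm and grips with 20 to 120 N. Pads are 22 mm wide; open, the fingers measure 114 mm over their backs; the gripper's body (76 mm by 85 mm) begins 54 mm behind the grasp point. The pads swing forward as they close: fully open they stand 13 mm farther back than shut.
Start: joints at [1.104, 0.576, 0.025, 1.437, -0.015, 1.129, -0.057], TCP at [0.252, -0.626, 0.405] pointing down, gripper open.
Joint ranges: [-2.76, 2.76], [-0.34, 2.15], [-1.52, 1.57], [0.19, 2.46], [-1.09, 4.23], [0.17, 1.99], [-2.82, 2.82]. Speed limits (rad/s): [2.22, 2.22, 3.01, 3.01, 3.14, 3.14, 3.14].

## Interface

Orientations are given as a unit quaternion [w, x, y, z].
In Python, from cell import monitor, optics, r gives the robot as it stands.
- The arm moves only by the tool move_arm, never from a script. Its argument "motion" is text: rows parted by semicolons, each of 5 numbers parted by spaces: the finger opening in mm, from 0 to 85.4, then the shift along the world's x, y, z in mm, then the turn about the world's z in rad. A call has 1 to 20 rows; each row shifts and turns the commanded pose from where the row before left it; what a row does not reach is not made up. A row lasts 1/12 s, in which the tool goes at most 41.7 mm and 7.16 degrees, less where a joint would pass 70% of its speed; a pose out of reach is approached as far as the arm can. A call is refused whole if a number of a shift passes 41.7 or a number of a turn 0.125, either way. A call with a gripper value outside its range is refused whole. The fingers move at their own pace and stop on an object; the grip force is fixed at half the most. Time passes only in rows, so rows that do not move let the fingers close. It gives the time, the measured TCP pose, the force, the opening and the grip force at its end, in the units of the state.
- monitor.state(): the state, without advancing time (a new reading comes with each control period).
- optics.snapshot(name): name is "scene" or "top"; returns a dict with "image" (384x512x3 uint8, red, green, blue), "range_z" (384x512 float32, m along the optical axis (not along the pixel's ray), 0 where there is no reading), "intrinsics" (3x3 intrinsics, pixels), "origin" and "orientation" of the camera in the world. Camera axes: x right, y down, z forward; pixel columns grow to the right and rows downward; lengths in m; the calibration is good to about 2 mm. A picture is of the moment at which its call begins.
- r.job_done(): hands the job in; it is judged then, once.
The state is a dict: "t": time; "joint_pos": joint angles; "qd": joint speeds; "tau": joint torques, N m; "tcp_pos": TCP position; "tcp_rot": TCP orientation; "contact_force": force on the tool from outside, world axes, zero at the start; "moment": the same for the moment, N m; "gripper_width": opening from 0.0 (shut) to 1.0 (fully open); "grasp_force": force on a finger pad.
Only numpy, scipy, OpenCV 4.12 (cv2) and the standard library are available. Lean on these libraries where they do the work, as an engineer would, in place of code of your own. Each camera call takes 0.05 s, during which the arm holds its last target. There are 200 camera calls.

## Working session

There is one attempt and no reset: what is moved stays moved. The work goes in short steps, Python scripts to look and compute and a tool call to move; the robot and the scene stay as the last step left them, time stands still between calls to the robot, and variables do not carry over. Pictures are saved under pics/ and viewed, at most 10 in all, crops included, and the job is handed in when it is done.

Besides the shell and the picture viewer there is one more tool, called after "Emit:" as name(argument=value, ...), one argument or row to a line, values as JSON. move_arm: Moves the arm, as the interface text tells. Its arguments: {"type":"object","properties":{"motion":{"type":"string"}},"required":["motion"]}

```bash
mkdir -p pics; ls
cat > h.py <<'E'
import numpy as np, cv2
from cell import monitor, optics, r
from scipy.spatial.transform import Rotation as R
def rot(q): return R.from_quat([q[1],q[2],q[3],q[0]]).as_matrix()
def cloud(s):
    K=np.array(s["intrinsics"]); d=s["range_z"]; v,u=np.mgrid[:d.shape[0],:d.shape[1]]
    p=np.stack([(u-K[0,2])/K[0,0]*d,(v-K[1,2])/K[1,1]*d,d],-1)
    w=p@rot(s["orientation"]).T+np.array(s["origin"]); w[d==0]=np.nan
    return w
E
python3 - <<'E'
from h import *
for n in ("scene","top"):
    s=optics.snapshot(n); np.savez(f"{n}0.npz",**s); print(n,s["origin"],s["orientation"],np.array(s["intrinsics"]).tolist())
    cv2.imwrite(f"pics/{n}0.png",cv2.resize(s["image"][:,:,::-1],(800,600),interpolation=cv2.INTER_CUBIC))
print(monitor.state())
E
```

```text
pics
scene [1.36433824 0.76822194 1.13599393] [-0.17018564  0.36839523  0.82949493 -0.38374467] [[432.9062174513868, 0.0, 249.1341072476604], [0.0, 432.9062174513868, 190.85554825231677], [0.0, 0.0, 1.0]]
top [ 0.24205659 -0.02043583  1.1621379 ] [ 0.07974116 -0.68460059  0.71955911 -0.08484143] [[369.5837675610067, 0.0, 251.49827952465154], [0.0, 369.5837675610067, 189.81631159033398], [0.0, 0.0, 1.0]]
{'t': 0.1, 'joint_pos': array([ 1.10420295,  0.57645702,  0.02486379,  1.43779258, -0.01499497,
        1.12901578, -0.05651397]), 'qd': array([ 4.26214262e-05, -2.50469421e-03, -1.34138304e-04, -3.52243994e-03,
       -2.47814115e-03,  7.17263804e-04,  3.36901522e-04]), 'tau': array([ 6.73907154e-03, -7.67306113e+01,  2.25820206e+00, -2.86605871e+01,
        1.58988568e-02,  8.70083284e-03, -7.79036850e-05]), 'tcp_pos': array([ 0.25208128, -0.62601432,  0.40393413]), 'tcp_rot': array([-7.20511839e-04,  9.81738533e-01,  1.90233803e-01, -1.85224724e-04]), 'contact_force': array([-0.61718418, -0.84879061, -0.61137662]), 'moment': array([ 0.01835126, -0.04402788, -0.01876834]), 'grasp_force': 0.0, 'gripper_width': 1.002414362437854}
```

View pics/scene0.png

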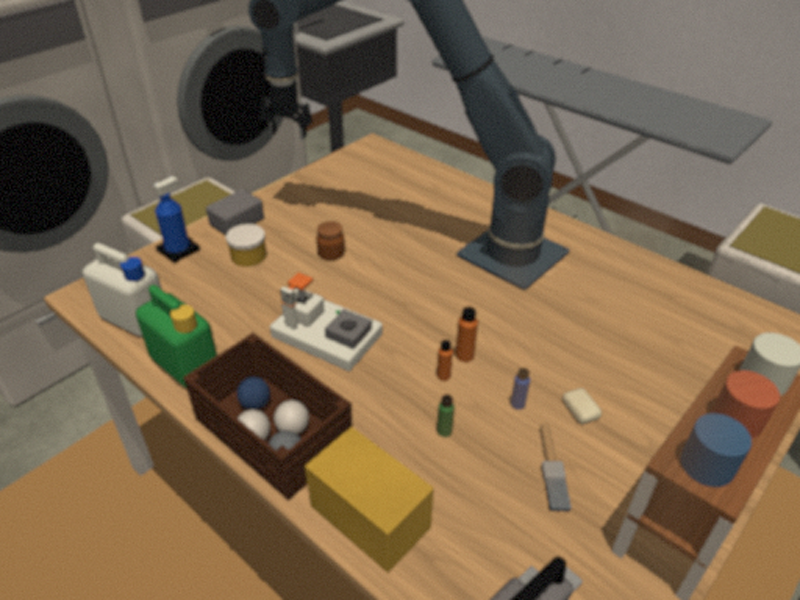

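View pics/top0.png

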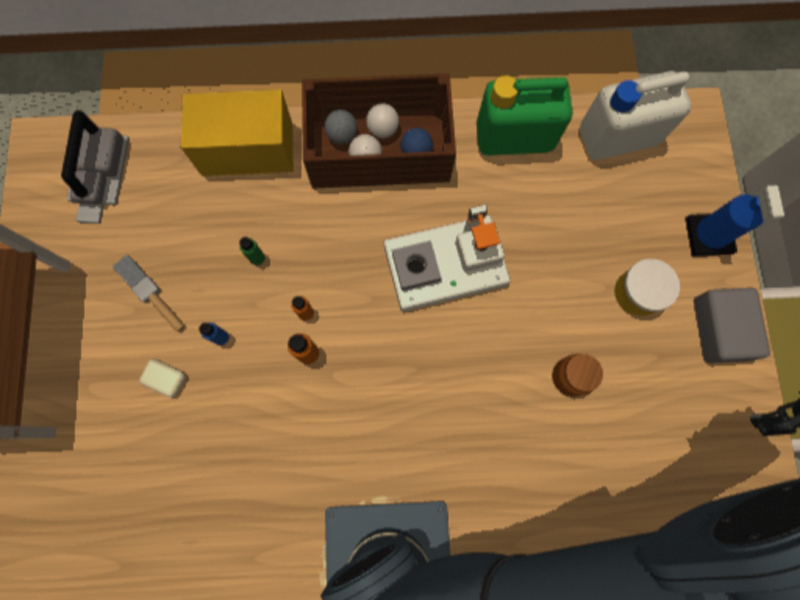

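Candidates for the amber vial: the small amber bottle (scene 445,360; top 302,307), the large amber bottle (scene 467,335; top 303,348), and the amber candle jar (scene 330,240; top 578,375). The doser is at top (447,262), with its lever plate at (486,234) and its well at (417,264). Next I measure the sizes and check a close crop.

Run:
```python
from h import *
T=dict(np.load("top0.npz")); S=dict(np.load("scene0.npz"))
wt,ws=cloud(T),cloud(S); k=512/800
def blob(w,u,v,hw,zmin):
    u,v=int(u*k),int(v*k); p=w[v-hw:v+hw,u-hw:u+hw].reshape(-1,3); return p[p[:,2]>zmin]
for n,c,c2 in (("small",(302,307),(445,360)),("big",(303,348),(467,335)),("green",(252,251),(445,416)),("blue",(214,334),(520,390))):
    for nm,w,cc in (("top",wt,c),("scene",ws,c2)):
        p=blob(w,*cc,hw=22 if nm=="scene" else 13,zmin=0.012)
        print(n,nm,len(p),"zmax %.3f"%np.percentile(p[:,2],99))
        for z0,z1 in ((.02,.075),(.08,.2)):
            q=p[(p[:,2]>z0)&(p[:,2]<z1)]
            if len(q)>4: print("   z",z0,z1,len(q),np.percentile(q[:,:2],[3,97],axis=0).round(3).tolist(),np.median(q[:,:2],0).round(3))
# doser
def line(name,w,u,v): print(name,w[int(round(v*k)),int(round(u*k))].round(4))
for nm,u,v in (("plate",486,234),("wellfloor",417,264),("blk",400,250),("blk2",430,280),("base",455,290),("hous",475,258),("table",440,330)): line(nm,wt,u,v)
im=T["image"][:,:,::-1]
a=cv2.resize(im[110:250,130:350],None,fx=3.6,fy=3.6,interpolation=cv2.INTER_CUBIC)
cv2.imwrite("pics/crop1.png",a); print(a.shape)
# lever plate top (orange) in both
for nm,s,w in (("top",T,wt),("scene",S,ws)):
    hsv=cv2.cvtColor(s["image"],cv2.COLOR_RGB2HSV)
    m=(hsv[...,0]<12)&(hsv[...,1]>180)&(hsv[...,2]>120)&(w[...,2]>.135)&(w[...,2]<.165)&(w[...,0]>.3)
    q=w[m]; print(nm,m.sum(),q.mean(0).round(4),q.min(0).round(3),q.max(0).round(3),cv2.minAreaRect((q[:,:2]*1000).astype(np.float32)))
# well block top & base rect
for z0,z1 in ((.064,.076),(.034,.046),(.084,.096)):
    m=(abs(wt[...,0]-.62)<.14)&(wt[...,2]>z0)&(wt[...,2]<z1)&(wt[...,1]>-.32)&(wt[...,1]<.1)
    q=wt[m]; print(z0,len(q),q.mean(0).round(4),cv2.minAreaRect((q[:,:2]*1000).astype(np.float32)))
```

```text
small top 155 zmax 0.106
   z 0.02 0.075 49 [[0.478, 0.13], [0.498, 0.156]] [0.481 0.137]
   z 0.08 0.2 90 [[0.482, 0.132], [0.506, 0.159]] [0.492 0.143]
small scene 480 zmax 0.114
   z 0.02 0.075 239 [[0.405, 0.133], [0.511, 0.166]] [0.432 0.155]
   z 0.08 0.2 181 [[0.41, 0.134], [0.507, 0.166]] [0.432 0.153]
big top 288 zmax 0.144
   z 0.02 0.075 49 [[0.388, 0.12], [0.418, 0.151]] [0.395 0.126]
   z 0.08 0.2 226 [[0.389, 0.121], [0.427, 0.159]] [0.406 0.138]
big scene 557 zmax 0.147
   z 0.02 0.075 207 [[0.405, 0.132], [0.509, 0.166]] [0.43  0.156]
   z 0.08 0.2 305 [[0.4, 0.129], [0.505, 0.165]] [0.425 0.151]
green top 185 zmax 0.106
   z 0.02 0.075 71 [[0.6, 0.229], [0.621, 0.253]] [0.605 0.236]
   z 0.08 0.2 92 [[0.603, 0.234], [0.628, 0.259]] [0.614 0.244]
green scene 243 zmax 0.110
   z 0.02 0.075 116 [[0.61, 0.236], [0.634, 0.264]] [0.628 0.255]
   z 0.08 0.2 96 [[0.605, 0.234], [0.631, 0.262]] [0.622 0.25 ]
blue top 188 zmax 0.105
   z 0.02 0.075 67 [[0.435, 0.302], [0.462, 0.323]] [0.443 0.305]
   z 0.08 0.2 100 [[0.439, 0.305], [0.463, 0.329]] [0.449 0.315]
blue scene 233 
[... 459 characters left out ...]
586.599365234375, -205.05149841308594), (49.74214553833008, 25.36440658569336), 44.10382080078125)
scene 83 [ 0.5999 -0.2054  0.1521] [ 0.576 -0.226  0.142] [ 0.626 -0.185  0.159] ((602.1333618164062, -207.885498046875), (48.646339416503906, 40.501399993896484), 14.50358772277832)
0.064 560 [ 0.5686 -0.0913  0.0683] ((584.3131103515625, -142.33407592773438), (85.9927749633789, 203.17715454101562), 13.549788475036621)
0.034 1769 [ 0.5679 -0.1389  0.0384] ((580.0896606445312, -146.37342834472656), (149.77059936523438, 227.4470672607422), 11.822699546813965)
0.084 353 [ 0.5852 -0.2033  0.0881] ((603.9776611328125, -208.18099975585938), (89.68861389160156, 80.23077392578125), 11.114800453186035)
```

View pics/crop1.png

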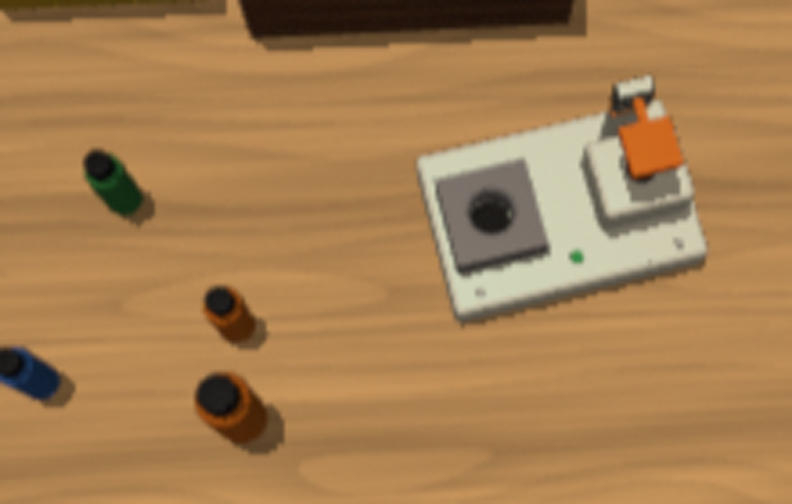

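The small amber bottle is the target: it measures 105 mm high like the green and blue ones, while the big one is 145 mm. The crop shows its cap at (220,300), the well mouth at (491,211) and the plate at (652,147). I'll intersect these rays with their known heights.

```bash
cat >> h.py <<'E'
def ray(s,u,v,z):
    K=np.array(s["intrinsics"]); d=rot(s["orientation"])@np.array([(u-K[0,2])/K[0,0],(v-K[1,2])/K[1,1],1]); o=np.array(s["origin"])
    return (o+d*(z-o[2])/d[2]).round(4)
E
python3 - <<'E'
from h import *
T=dict(np.load("top0.npz")); S=dict(np.load("scene0.npz"))
c=lambda x,y:(130+x/3.6-.36,110+y/3.6-.36)
print("cap",ray(T,*c(220,299),.105),"well",ray(T,*c(491,211),.07),"plate",ray(T,*c(652,147),.15))
# scene: cap & plate ; black cap top (445,345), plate (300,281)
q=lambda x,y:(x*.64-.18,y*.64-.18)
print("scene cap",ray(S,*q(446,346),.100),"plate",ray(S,*q(300,281),.15),"well",ray(S,*q(349,325),.07))
# cap top points
w=cloud(T); p=w[180:206,180:204].reshape(-1,3); p=p[p[:,2]>.098]; print("captop",len(p),p.mean(0), (p.min(0)+p.max(0))/2)
E
```

```text
cap [0.4931 0.144  0.105 ] well [ 0.5673 -0.083   0.07  ] plate [ 0.5905 -0.2107  0.15  ]
scene cap [0.4965 0.1493 0.1   ] plate [ 0.5968 -0.2066  0.15  ] well [ 0.568  -0.0795  0.07  ]
captop 50 [0.49425975 0.1454149  0.10305893] [0.49450898 0.1450538  0.10319275]
```

Emit:
move_arm(
  motion="60 20 33 0 -0.04;60 20 33 0 -0.04;60 20 33 0 -0.04;60 20 33 0 -0.04;60 20 33 0 -0.04;60 20 33 0 -0.04;60 20 33 0 -0.04;60 20 33 0 -0.04;60 20 33 0 -0.04;60 20 33 0 -0.02;60 0 0 0 0",
)

```text
t: 1.02
tcp_pos: [0.4566, -0.2885, 0.4044]
tcp_rot: [-0.002, 1.0, 0.006, 0.001]
contact_force: [0.1, 0.2, 0.4]
gripper_width: 0.699
grasp_force: 0.0
```

Emit:
move_arm(
  motion="60 3 36 0 0;60 3 36 0 0;60 3 36 0 0;60 3 36 0 0;60 3 36 0 0;60 3 36 0 0;60 3 36 0 0;60 3 36 0 0;60 3 36 0 0;60 3 36 0 0;60 3 36 0 0;60 4 38 0 0;60 0 0 -30 0;60 0 0 -30 0;60 0 0 -30 0;60 0 0 0 0",
)

```text
t: 2.35
tcp_pos: [0.4875, 0.1374, 0.3101]
tcp_rot: [0.001, 1.0, 0.002, -0.004]
contact_force: [-0.7, -0.6, -0.3]
gripper_width: 0.705
grasp_force: 0.0
```

Run:
```python
from h import *
s=optics.snapshot("scene"); np.savez("scene1.npz",**s)
a=cv2.resize(s["image"][130:290,210:370,::-1],None,fx=3.6,fy=3.6,interpolation=cv2.INTER_CUBIC); cv2.imwrite("pics/crop2.png",a)
st=monitor.state(); print(st["tcp_pos"],rot(st["tcp_rot"])[:,1:].round(3).tolist())
t=optics.snapshot("top"); np.savez("top1.npz",**t)
```

```text
[0.48828188 0.13746175 0.31267213] [[0.003, -0.006], [-1.0, -0.002], [0.002, -1.0]]
```

View pics/crop2.png

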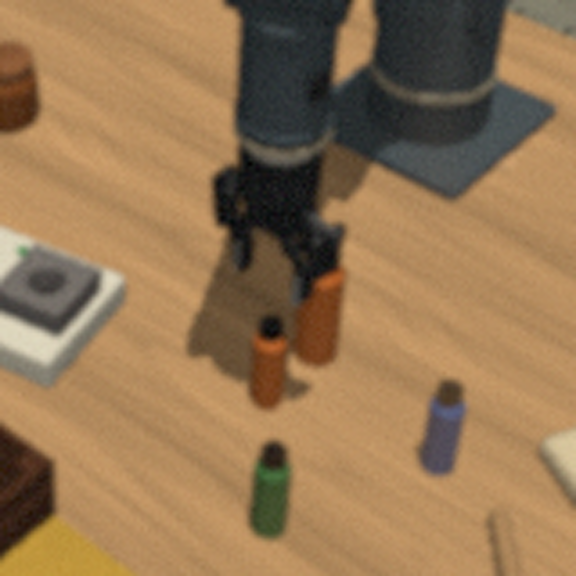

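The crop shows the amber vial at (268,365), cap at (271,325), clear of the big bottle at (318,320). The open fingers hang above and behind it, at (240,255) and (305,285).

Run:
```python
from h import *
from scipy.optimize import least_squares
for f in ("scene0","scene1","top0"):
    s=dict(np.load(f+".npz")); w=cloud(s)
    for lo,hi in ((.012,.05),(.04,.078)):
        m=(np.hypot(w[...,0]-.494,w[...,1]-.146)<.028)&(w[...,2]>lo)&(w[...,2]<hi); p=w[m]
        g=lambda c:np.hypot(p[:,0]-c[0],p[:,1]-c[1])-.017
        r_=least_squares(g,[.494,.146],loss="soft_l1",f_scale=.002); print(f,lo,len(p),r_.x.round(4),"rms",np.sqrt(np.mean(g(r_.x)**2)).round(4))
# gripper points, for camera offset: finger region
for f in ("scene1","top1"):
    w=cloud(dict(np.load(f+".npz"))); m=(np.hypot(w[...,0]-.488,w[...,1]-.137)<.08)&(w[...,2]>.15)&(w[...,2]<.19); p=w[m]
    print(f,len(p)); 
    if len(p)>5:
        for sgn in (1,-1):
            q=p[(p[:,1]-.137)*sgn>0]
            if len(q): print(sgn,q.min(0).round(3),q.max(0).round(3),np.median(q,0).round(3))
```

```text
scene0 0.012 69 [0.4923 0.1458] rms 0.0018
scene0 0.04 74 [0.4925 0.1465] rms 0.0017
scene1 0.012 71 [0.492  0.1462] rms 0.0017
scene1 0.04 72 [0.492  0.1465] rms 0.0019
top0 0.012 31 [0.4952 0.1464] rms 0.0005
top0 0.04 36 [0.4954 0.1462] rms 0.0007
scene1 99
1 [0.474 0.166 0.15 ] [0.498 0.181 0.19 ] [0.491 0.175 0.168]
-1 [0.473 0.086 0.15 ] [0.498 0.108 0.189] [0.49  0.105 0.171]
top1 0
```

Emit:
move_arm(
  motion="60 5 8 0 0;60 0 0 -20 0;60 0 0 -25 0;60 0 0 -25 0;60 0 0 -20 0;60 0 0 -7 0;45 0 0 0 0;40 0 0 0 0;40 0 0 0 0;38 0 0 0 0;37 0 0 0 0;37 0 0 0 0",
)

```text
t: 3.45
tcp_pos: [0.4944, 0.1459, 0.2184]
tcp_rot: [-0.0, 1.0, 0.001, 0.001]
contact_force: [-0.6, -0.9, 0.3]
gripper_width: 0.43
grasp_force: 0.0
```

Emit:
move_arm(
  motion="36 0 0 0 0;35 0 0 0 0;34.5 0 0 0 0;34 0 0 0 0;34 0 0 0 0",
)

```text
t: 3.87
tcp_pos: [0.4942, 0.146, 0.2177]
tcp_rot: [-0.0, 1.0, 0.001, 0.0]
contact_force: [-0.4, 0.6, 0.6]
gripper_width: 0.399
grasp_force: 1.6
```

Emit:
move_arm(
  motion="33.6 0 0 0 0;33.6 0 0 0 0;33.6 0 0 0 0",
)

```text
t: 4.12
tcp_pos: [0.4942, 0.146, 0.2177]
tcp_rot: [-0.0, 1.0, 0.001, 0.0]
contact_force: [0.6, 1.4, 1.8]
gripper_width: 0.395
grasp_force: 6.3
```

Emit:
move_arm(
  motion="33.4 0 0 0 0;33.4 0 0 0 0;33.4 0 0 5 0;33.4 0 0 10 0;33.4 0 0 15 0;33.4 0 0 20 0;33.4 0 0 20 0;33.4 0 0 15 0;33.4 0 0 10 0;33.4 0 0 5 0;33.4 0 0 0 0",
)

```text
t: 5.03
tcp_pos: [0.4942, 0.1457, 0.3188]
tcp_rot: [-0.0, 1.0, 0.001, 0.001]
contact_force: [-0.2, 0.7, -0.1]
gripper_width: 0.397
grasp_force: 9.2
```

Emit:
move_arm(
  motion="33.4 2 -6 0 0;33.4 4 -12 0 0;33.4 6 -19 0 0;33.4 7 -22 0 0;33.4 7 -22 0 0;33.4 7 -22 0 0;33.4 7 -22 0 0;33.4 7 -22 0 0;33.4 7 -22 0 0;33.4 6 -21 0 0;33.4 5 -17 0 0;33.4 4 -11 0 0;33.4 2 -7 0 0;33.4 1 -3 0 0;33.4 0 0 0 0;33.4 0 0 0 0",
)

```text
t: 6.37
tcp_pos: [0.566, -0.0813, 0.3175]
tcp_rot: [-0.0, 1.0, 0.002, -0.0]
contact_force: [-0.2, -0.5, -1.1]
gripper_width: 0.395
grasp_force: 9.2
```

```bash
cat > look.py <<'E'
from h import *
from scipy.optimize import least_squares
import sys
st=monitor.state(); tc=st["tcp_pos"]; print(tc,st["grasp_force"],st["contact_force"].round(1))
bot=tc[2]-.2177
for n in ("scene","top"):
    s=optics.snapshot(n); np.savez(n+sys.argv[1]+".npz",**s); w=cloud(s)
    m=(np.hypot(w[...,0]-tc[0],w[...,1]-tc[1])<.026)&(w[...,2]>bot-.005)&(w[...,2]<bot+.04)&(w[...,2]>.075); p=w[m]
    if len(p)>8:
        g=lambda c:np.hypot(p[:,0]-c[0]-c[2]*(p[:,2]-bot),p[:,1]-c[1]-c[3]*(p[:,2]-bot))-.017
        r_=least_squares(g,[tc[0],tc[1],0,0],loss="soft_l1",f_scale=.002); r2=least_squares(lambda c:g([*c,0,0]),tc[:2],loss="soft_l1",f_scale=.002)
        print(n,len(p),"zmin",p[:,2].min().round(4),"straight",r2.x.round(4),"tilt fit",r_.x.round(4))
    # well block from this view
    m=(w[...,2]>.062)&(w[...,2]<.076)&(np.hypot(w[...,0]-.567,w[...,1]+.083)<.062); q=w[m]
    print(n,len(q),cv2.minAreaRect((q[:,:2]*1000).astype(np.float32)))
    if n=="scene": cv2.imwrite("pics/c%s.png"%sys.argv[1],cv2.resize(s["image"][100:240,160:300,::-1],None,fx=4,fy=4,interpolation=cv2.INTER_CUBIC))
E
python3 look.py 2
```

```text
[ 0.56598105 -0.08130199  0.3174898 ] 9.1645452202647 [-0.2 -0.5 -1.1]
scene 70 zmin 0.1014 straight [ 0.564  -0.0815] tilt fit [ 5.637e-01 -8.150e-02  1.420e-02  2.000e-04]
scene 293 ((567.8095092773438, -82.04380798339844), (84.81001281738281, 82.20411682128906), 10.441155433654785)
top 0 ((0.0, 0.0), (0.0, 0.0), 0.0)
```

View pics/c2.png

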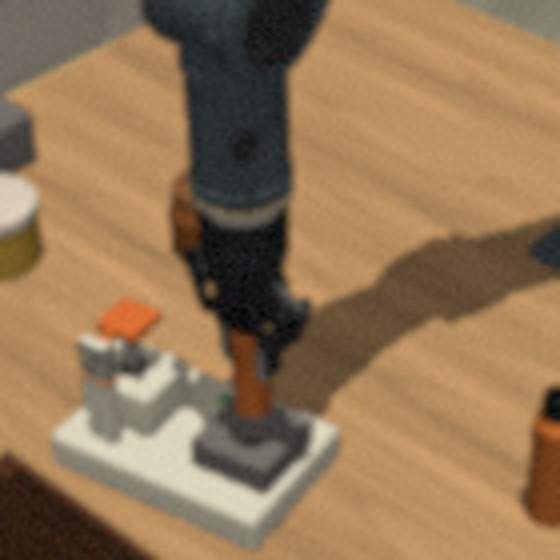

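The vial hangs straight at (252,375) just above the well block at (252,440). The two cameras disagree on the well's x by about 3 mm, so I'll rectify both views onto the mouth plane.

Run:
```python
from h import *
out=[]
c0=np.array([.567,-.0825]); h=.06; n=400
for f in ("top0","scene0"):
    s=dict(np.load(f+".npz")); K=s["intrinsics"]; Rm=rot(s["orientation"])
    a=np.linspace(h,-h,n); X=c0[0]+a[:,None]+0*a; Y=c0[1]+a[None,:]+0*a[:,None]
    P=(np.stack([X,Y,0*X+.07],-1)-s["origin"])@Rm
    im=cv2.remap(s["image"],(P[...,0]/P[...,2]*K[0,0]+K[0,2]).astype(np.float32),(P[...,1]/P[...,2]*K[1,1]+K[1,2]).astype(np.float32),cv2.INTER_CUBIC)[:,:,::-1].copy()
    im=cv2.convertScaleAbs(im,alpha=1.5); sc=n/(2*h)
    cv2.circle(im,(n//2,n//2),int(.019*sc),(0,255,0),1); th=np.radians(11.5)
    box=cv2.boxPoints(((n/2,n/2),(.08*sc,.08*sc),-np.degrees(th))); cv2.polylines(im,[box.astype(int)],True,(0,0,255),1)
    out.append(im)
cv2.imwrite("pics/rect.png",np.hstack(out))
```

```text
(no output)
```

View pics/rect.png

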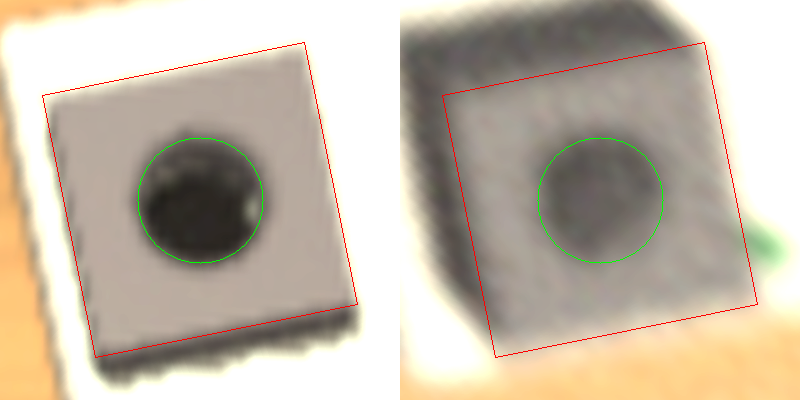

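Both views put the well mouth at about (0.567, -0.083), so I shift slightly, descend to just above the mouth, then go in slowly.

Emit:
move_arm(
  motion="33.4 1.3 -1.5 -8 0;33.4 0 0 -10 0;33.4 0 0 -6 0;33.4 0 0 -2 0;33.4 0 0 0 0;33.4 0 0 0 0",
)

```text
t: 6.97
tcp_pos: [0.5674, -0.0836, 0.2914]
tcp_rot: [-0.0, 1.0, 0.001, -0.0]
contact_force: [0.3, -0.1, 0.0]
gripper_width: 0.397
grasp_force: 9.2
```

Run:
```python
from h import *
st=monitor.state(); print(st["tcp_pos"],st["grasp_force"],st["contact_force"].round(1))
s=optics.snapshot("scene")
cv2.imwrite("pics/c3.png",cv2.convertScaleAbs(cv2.resize(s["image"][165:235,190:260,::-1],None,fx=8,fy=8,interpolation=cv2.INTER_CUBIC),alpha=1.5))
```

```text
[ 0.56742362 -0.08358946  0.2914148 ] 9.161657920922153 [ 0.3 -0.1  0. ]
```

View pics/c3.png

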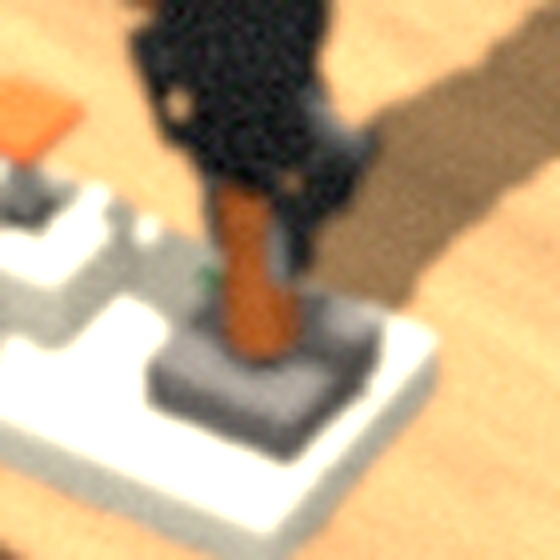

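The vial's bottom (262,355) sits over the middle of the block's top face, so I ease down a few mm and watch the force.

Emit:
move_arm(
  motion="33.4 0 0 -2 0;33.4 0 0 -2 0;33.4 0 0 -2 0;33.4 0 0 -1 0;33.4 0 0 0 0",
)

```text
t: 7.43
tcp_pos: [0.5674, -0.0837, 0.2844]
tcp_rot: [-0.0, 1.0, 0.001, -0.0]
contact_force: [-0.7, 0.6, -0.4]
gripper_width: 0.395
grasp_force: 9.2
```

Emit:
move_arm(
  motion="33.4 0 0 -2 0;33.4 0 0 -2 0;33.4 0 0 -2 0;33.4 0 0 -2 0;33.4 0 0 0 0;33.4 0 0 0 0",
)

```text
t: 7.93
tcp_pos: [0.5674, -0.0837, 0.2765]
tcp_rot: [-0.0, 1.0, 0.001, -0.0]
contact_force: [-0.2, -0.4, -1.7]
gripper_width: 0.393
grasp_force: 9.2
```

Emit:
move_arm(
  motion="33.4 0 0 -2 0;33.4 0 0 -2 0;33.4 0 0 -2 0;33.4 0 0 -2 0;33.4 0 0 -2 0;33.4 0 0 0 0;33.4 0 0 0 0",
)

```text
t: 8.52
tcp_pos: [0.5674, -0.0836, 0.2665]
tcp_rot: [-0.0, 1.0, 0.001, -0.0]
contact_force: [-0.8, 0.7, -1.1]
gripper_width: 0.396
grasp_force: 9.2
```

Emit:
move_arm(
  motion="33.4 0 0 -2 0;33.4 0 0 -2 0;33.4 0 0 -1.5 0;33.4 0 0 -1 0;33.4 0 0 -1 0;33.4 0 0 0 0;33.4 0 0 0 0",
)

```text
t: 9.1
tcp_pos: [0.5674, -0.0837, 0.2591]
tcp_rot: [-0.0, 1.0, 0.001, -0.0]
contact_force: [-0.4, -0.6, -0.9]
gripper_width: 0.393
grasp_force: 9.2
```

Emit:
move_arm(
  motion="33.4 0 0 -0.7 0;33.4 0 0 -0.5 0;33.4 0 0 -0.5 0;33.4 0 0 0 0;33.4 0 0 0 0",
)

```text
t: 9.52
tcp_pos: [0.5675, -0.0835, 0.2576]
tcp_rot: [-0.0, 1.0, 0.001, 0.0]
contact_force: [0.1, 1.3, 1.6]
gripper_width: 0.397
grasp_force: 8.2
```

Emit:
move_arm(
  motion="33.8 0 0 0 0;34.2 0 0 0 0;35 0 0 0 0;36 0 0 0 0;38 0 0 0 0;41 0 0 0 0;44 0 0 0 0;48 0 0 0 0;48 0 0 0 0;48 0 0 0 0",
)

```text
t: 10.35
tcp_pos: [0.5674, -0.0837, 0.2575]
tcp_rot: [-0.0, 1.0, 0.001, -0.0]
contact_force: [-0.4, 0.6, 0.3]
gripper_width: 0.559
grasp_force: 0.0
```

Emit:
move_arm(
  motion="48 0 0 8 0;48 0 0 18 0;48 0 0 24 0;48 0 0 24 0;48 0 0 20 0;48 0 0 14 0;30 2 -8 6 0;20 3 -17 0 0;10 4 -22 0 0;2 4 -22 0 0;2 4 -22 0 0;2 4 -18 0 0;2 3 -11 0 0;2 1 -6 0 0;2 0 0 0 0;2 0 0 0 0",
)

```text
t: 11.68
tcp_pos: [0.5924, -0.209, 0.3713]
tcp_rot: [-0.0, 1.0, 0.002, -0.0]
contact_force: [-0.6, -0.1, 0.9]
gripper_width: 0.025
grasp_force: 0.0
```

Run:
```python
from h import *
from scipy.optimize import least_squares
st=monitor.state(); tc=st["tcp_pos"]; print(tc,st["gripper_width"],st["grasp_force"])
s=optics.snapshot("scene"); t=optics.snapshot("top"); np.savez("scene4.npz",**s); np.savez("top4.npz",**t)
for n,c in (("scene",s),("top",t)):
    w=cloud(c); m=(np.hypot(w[...,0]-.567,w[...,1]+.083)<.03)&(w[...,2]>.08); p=w[m]
    if len(p): print(n,len(p),"vial top z",np.percentile(p[:,2],[90,99]).round(4))
    m=(np.hypot(w[...,0]-tc[0],w[...,1]-tc[1])<.05)&(w[...,2]>.185)&(w[...,2]<.225); p=w[m]
    if len(p): print(n,len(p),"finger",p.min(0).round(3),p.max(0).round(3))
cv2.imwrite("pics/c4.png",cv2.convertScaleAbs(cv2.resize(s["image"][130:240,160:270,::-1],None,fx=5,fy=5,interpolation=cv2.INTER_CUBIC),alpha=1.3))
```

```text
[ 0.59241713 -0.20900175  0.37125191] 0.02529190758447969 0.0
scene 160 vial top z [0.1466 0.1519]
scene 39 finger [ 0.583 -0.225  0.201] [ 0.603 -0.191  0.224]
top 141 vial top z [0.1445 0.146 ]
top 19 finger [ 0.581 -0.208  0.203] [ 0.59  -0.194  0.223]
```

View pics/c4.png

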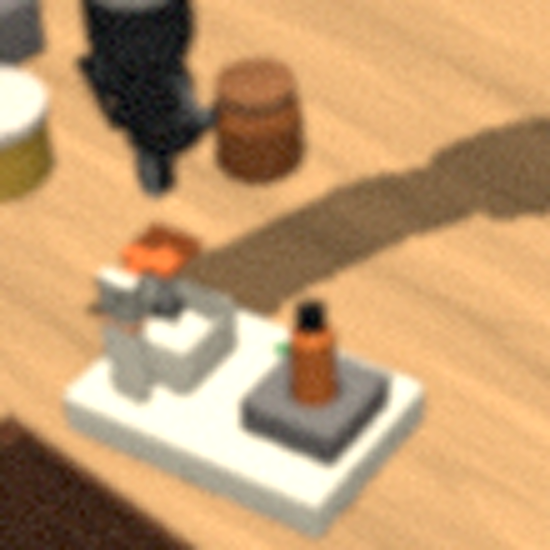

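The vial stands seated in the well, its top at 145 mm as it should be, at crop (315,350). The closed fingers are above the orange plate (160,250). Next I lower onto the plate.

Emit:
move_arm(
  motion="2 0 0 -12 0;2 0 0 -16 0;2 0 0 -10 0;2 0 0 -5 0;2 0 0 0 0",
)

```text
t: 12.2
tcp_pos: [0.5922, -0.2089, 0.3274]
tcp_rot: [-0.0, 1.0, 0.002, -0.001]
contact_force: [0.4, 1.0, -0.7]
gripper_width: 0.02
grasp_force: 0.0
```

Emit:
move_arm(
  motion="2 0 0 -2 0;2 0 0 0 0;2 0 0 0 0",
)

```text
t: 12.45
tcp_pos: [0.5926, -0.2096, 0.3271]
tcp_rot: [0.0, 1.0, 0.001, 0.0]
contact_force: [0.2, 0.1, -0.5]
gripper_width: 0.024
grasp_force: 0.0
```

Emit:
move_arm(
  motion="2 0 0 -2 0;2 0 0 0 0;2 0 0 0 0",
)

```text
t: 12.7
tcp_pos: [0.5924, -0.2097, 0.3246]
tcp_rot: [0.0, 1.0, 0.001, 0.0]
contact_force: [0.6, -0.1, 0.5]
gripper_width: 0.022
grasp_force: 0.0
```

Emit:
move_arm(
  motion="2 0 0 -2 0;2 0 0 0 0;2 0 0 0 0",
)

```text
t: 12.95
tcp_pos: [0.5926, -0.2097, 0.323]
tcp_rot: [0.0, 1.0, 0.001, 0.0]
contact_force: [-1.6, 0.5, 5.8]
gripper_width: 0.025
grasp_force: 2.8
```

Emit:
move_arm(
  motion="2 0 0 -4 0;2 0 0 -4 0;2 0 0 -4 0;2 0 0 -4 0;2 0 0 -4 0;2 0 0 -4 0;2 0 0 -4 0;2 0 0 -3 0;2 0 0 -2 0;2 0 0 0 0;2 0 0 0 0",
)

```text
t: 13.87
tcp_pos: [0.5926, -0.2098, 0.2898]
tcp_rot: [0.0, 1.0, 0.001, 0.0]
contact_force: [-1.4, 0.7, 7.3]
gripper_width: 0.023
grasp_force: 3.4
```

Emit:
move_arm(
  motion="2 0 0 -1.5 0;2 0 0 -1.2 0;2 0 0 0 0;2 0 0 0 0;2 0 0 0 0",
)

```text
t: 14.28
tcp_pos: [0.5925, -0.2097, 0.2876]
tcp_rot: [0.0, 1.0, 0.001, 0.0]
contact_force: [-2.8, 0.7, 8.9]
gripper_width: 0.021
grasp_force: 5.0
```

Run:
```python
from h import *
st=monitor.state(); print(st["tcp_pos"],st["contact_force"].round(1))
s=optics.snapshot("scene"); w=cloud(s)
def oz(w,im):
    hsv=cv2.cvtColor(im,cv2.COLOR_RGB2HSV); m=(hsv[...,0]<13)&(hsv[...,1]>160)&(hsv[...,2]>70)&(np.hypot(w[...,0]-.595,w[...,1]+.209)<.035)&(w[...,2]>.095)
    return m.sum(),np.percentile(w[m][:,2],[25,50,75]).round(4)
s0=dict(np.load("scene0.npz")); print("before",oz(cloud(s0),s0["image"]),"now",oz(w,s["image"]))
cv2.imwrite("pics/c5.png",cv2.convertScaleAbs(cv2.resize(s["image"][165:225,165:225,::-1],None,fx=10,fy=10,interpolation=cv2.INTER_CUBIC),alpha=1.4))
```

```text
[ 0.59254859 -0.20972962  0.287558  ] [-2.8  0.7  8.9]
before (np.int64(102), array([0.1496, 0.1522, 0.1544])) now (np.int64(56), array([0.1139, 0.1153, 0.117 ]))
```

View pics/c5.png

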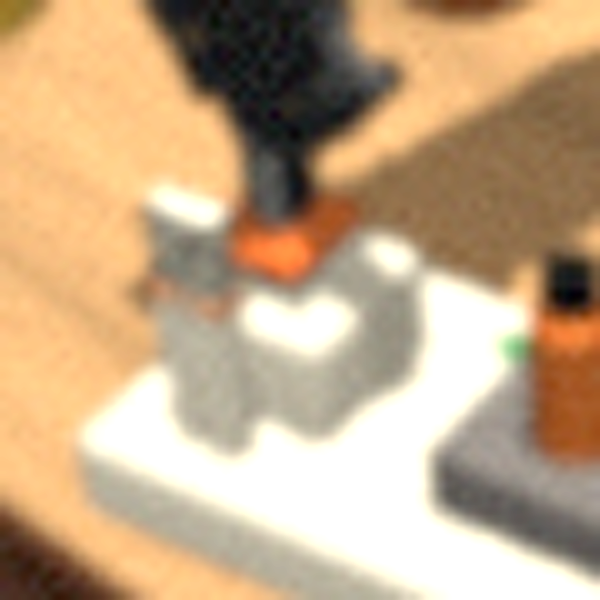

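The lever is about 35.5 mm down, beside the orange mark at (190,290). I'll add the last half millimetre and hand in.

Emit:
move_arm(
  motion="2 0 0 -0.5 0;2 0 0 0 0;2 0 0 0 0;2 0 0 0 0;2 0 0 0 0;2 0 0 0 0",
)

```text
t: 14.83
tcp_pos: [0.5926, -0.2097, 0.2872]
tcp_rot: [0.0, 1.0, 0.001, 0.001]
contact_force: [-2.8, 0.4, 10.8]
gripper_width: 0.026
grasp_force: 5.4
```

```bash
python3 -c "
from h import *
st=monitor.state(); print(st['tcp_pos'],st['contact_force'].round(1))
if abs(st['tcp_pos'][2]-.287)<.0012: print(r.job_done())"
```

```text
[ 0.59255553 -0.20969997  0.28716743] [-2.8  0.4 10.8]
the job is handed in; nothing more can be done
None
```

I handed the job in at 14.8 s: the amber vial stands seated and released in the well (at most about 9 N of grip in any reading), and the fingers are holding the lever about 36 mm down, at the third click.

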